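# Bring the matching spares jar to the front and hold the carousel

### The arm

A 6-joint arm with a two-finger parallel gripper is mounted at the origin on the work surface. World frame = base frame: x ahead of the robot, y to its left, z up, the work surface at z = 0. Lengths are in m, angles in degrees, forces in N, time in s.
With the tool pointing down it reaches from about 0.25 to 0.725 m from the base axis. Payload 9.7 kg.
Tool frame: the origin (TCP) lies midway between the tips of the shut fingers; the grasp point (between the pads) lies 19 mm behind it (bot.hold_point_z is the distance from the TCP to the grasp point, in m); z points along the fingers, y is the line along which they close (so a half turn about z gives the same grasp; the last joint's range is limited). The gripper opens to 85 mm and grips with 20 to 120 N. Pads are 22 mm wide; open, the fingers measure 114 mm over their backs; the gripper's body (76 mm by 85 mm) begins 54 mm behind the grasp point. The pads swing forward as they close: fully open they stand 13 mm farther back than shut.
Start: joints at [-74.198, 4.979, 10.078, 95.1, 0, 90], TCP at [0.15, -0.529, 0.231] pointing down, gripper open.
Joint ranges: [-179.16, 179.16], [-48.56, 103.87], [-65.8, 70.77], [-126.05, 130.52], [-82.76, 87.17], [-180, 180]. Speed limits (degrees/s): [127.2, 127.2, 147.25, 180, 180, 180].

### API

Orientations are given as [roll, pitch, yaw] about the fixed x, y, z axes, in that order (R = Rz(yaw) Ry(pitch) Rx(roll)).
In Python, from workcell import bot gives the robot as it stands.
- The arm moves only by the tool play_rows, never from a script. Its argument "steps" is a list that holds one entry, the list of rows, each a list of 4 numbers: the shift along the tool's x, y, z in m, then the turn about the tool's z in rad. In form: [[[tx, ty, tz, yaw], ...]]. A call has exactly 5 rows; each row shifts and turns the commanded pose from where the row before left it, along the tool's axes as they then stand; what a row does not reach is not made up. A row lasts 1/12 s, in which the tool goes at most 41.7 mm and 7.16 degrees, less where a joint would pass 70% of its speed; a pose out of reach is approached as far as the arm can. A call is refused whole if a number of a shift passes 0.0417 or a number of a turn 0.125, either way. A call with a gripper value outside its range is refused whole. "gripper" is the finger opening in m, from 0 to 0.0854, set as the call begins (left out, the last holds). The fingers move at their own pace and stop on an object; "squeeze" is the grip in N (left out, the last holds). Time passes only in rows, so rows that do not move let the fingers close, or fill a call up. It gives the time, the measured TCP pose, the force, the opening and the grip force at its end, in the units of the state.
- bot.get_obs(): the state, without advancing time (a new reading comes with each control period).
- bot.camera(name): name is "scene" or "top" or "wrist"; returns a dict with "img" (384x512x3 uint8, blue, green, red), "vfov" (degrees; the focal length in pixels is half the picture's height over the tangent of half this angle, whatever the lens; pixels are square), "cx", "cy" (the principal point, pixels), "xyz" and "attitude" of the camera in the world. Camera axes: x right, y down, z forward; pixel columns grow to the right and rows downward; lengths in m; the calibration is good to about 2 mm. A picture is of the moment at which its call begins. There is no depth.
- bot.job_done(): hands the job in; it is judged then, once.
The state is a dict: "time": time; "q": joint angles; "qd": joint speeds; "joint_efforts": joint torques, N m; "ee_pos": TCP position; "tcp_rot": TCP orientation; "wrist_force": force on the tool from outside, world axes, zero at the start; "torque": the same for the moment, N m; "opening": finger opening in m; "grasp_force": force on a finger pad.
Only numpy, scipy, OpenCV 4.12 (cv2) and the standard library are available. Lean on these libraries where they do the work, as an engineer would, in place of code of your own. Each camera call takes 0.05 s, during which the arm holds its last target. There are 200 camera calls.

### The job

One part taken off the circuit board lies in the round steel dish; grip the carousel's upright handle and turn the carousel, without whirling it, until the jar whose lid carries the same kind of part stands squarely at the stand's pointer. Finish still gripping the handle and holding the carousel still there, with the loose parts and tools on the bench left where they are.

Things in the scene. Friction and masses are not known exactly. Their poses are not given: they have to be found in the camera images.
- turntable (a joint): angle of the carousel's turntable on its stand: a round plywood disc 270 mm across, its top 30 mm above the bench, carrying four lidded jars and one upright handle, all fixed to it. 0 = handle at the stand's pointer; grows anticlockwise seen from above; turns on without end stops, light (about 0.3 N at the handle), and stays about where it is left. The four jars (60 mm across, lid tops 75 mm above the bench) each have a sample of their contents glued on the lid.
- handle: upright black sleeve on the turntable's rim, 16 mm in diameter, 56 mm long (from 89 to 145 mm above the bench), the only handle; origin at the sleeve's centre, 117 mm above the bench, 120 mm from the turntable's axis. It spins freely on its own thin pin, so it can be gripped from above and led round without turning the wrist. Nothing else within 60 mm of it rises above the turntable.
- axis (a point): point on the turntable's vertical axis, at the height of the lid tops, 75 mm above the bench. The stand's place and yaw differ from start to start.
- front (a point): point at the front place, 75 mm from the axis towards the stand's pointer (the fixed diamond-shaped metal block, 26 mm high, that stands out from under the turntable's rim on the side of the robot, 166 mm from the axis), 75 mm above the bench. A jar faces front when its lid centre is here.
- jar_capacitor (a point): centre of the lid top of the jar with the capacitor sample on it (round upright can, 34 mm in diameter, 40 mm high; black, on a white lid); 75 mm from the axis, 75 mm above the bench, 70 degrees anticlockwise from the handle seen from above
- jar_heatsink (a point): centre of the lid top of the jar with the heatsink sample on it (finned block 50 x 36 mm, 30 mm high, with five upright fins seen as a comb from above; black, on a white lid); 75 mm from the axis, 75 mm above the bench, 140 degrees anticlockwise from the handle seen from above
- jar_relay (a point): centre of the lid top of the jar with the relay sample on it (plain long closed block 54 x 18 mm, 18 mm high; black, on a white lid); 75 mm from the axis, 75 mm above the bench, 220 degrees anticlockwise from the handle seen from above
- jar_coil (a point): centre of the lid top of the jar with the coil sample on it (flat ring, 48 mm across with a 24 mm hole, 14 mm high; black, on a white lid); 75 mm from the axis, 75 mm above the bench, 290 degrees anticlockwise from the handle seen from above
- dish: low round steel dish with a rim 110 mm across and 12 mm high, on the bench to the robot's left; origin at its centre on the bench. Exactly one of the four loose parts lies in it.
- capacitor_mid (a point): centre of the loose capacitor: round upright can, 34 mm in diameter, 40 mm high, black; it lies on the bench or in the dish, half its height above the bench. Not to be touched.
- heatsink_mid (a point): centre of the loose heatsink: finned block 50 x 36 mm, 30 mm high, with five upright fins seen as a comb from above, black; it lies on the bench or in the dish, half its height above the bench. Not to be touched.
- relay_mid (a point): centre of the loose relay: plain long closed block 54 x 18 mm, 18 mm high, black; it lies on the bench or in the dish, half its height above the bench. Not to be touched.
- coil_mid (a point): centre of the loose coil: flat ring, 48 mm across with a 24 mm hole, 14 mm high, black; it lies on the bench or in the dish, half its height above the bench. Not to be touched.
- screwdriver_mid (a point): loose black-handled screwdriver on the bench, a bystander; point in the middle of its length, 13 mm above the bench
- tweezers: steel tweezers, 115 mm long, flat on the bench, a bystander; origin at the centre of its underside
- flux: white bottle, 40 mm across, 90 mm high, a bystander; origin at the centre of its underside
- tin: steel can, 56 mm across, 45 mm high, a bystander; origin at the centre of its underside
Mind the look-alikes: they are no part of the job. Leave any blue look-alike of the part that bears heatsink_mid alone.

How it is judged:
By the outcome, as a careful person would: the job done as asked, in the order asked, and still so for the second after the job is handed in, while the arm keeps its last pose, push and grip.
It also fails if it takes over 48 s, if anything falls off the work surface, if the arm or the gripper's body presses on something with over 40 N, if the wrist force passes 120 N, or if a joint passes its speed limit or range.

## Working session

There is one attempt and no reset: what is moved stays moved. The work goes in short steps, Python scripts to look and compute and a tool call to move; the robot and the scene stay as the last step left them, time stands still between calls to the robot, and variables do not carry over. Pictures are saved under pics/ and viewed, at most 10 in all, crops included, and the job is handed in when it is done.

Besides the shell and the picture viewer there is one more tool, called after "Emit:" as a command line: name --argument value ..., lists and objects as JSON in quotes. play_rows: Moves the arm, as the interface text tells. Its arguments: {"type":"object","properties":{"steps":{"type":"array","items":{"type":"array","items":{"type":"array","items":{"type":"number"}}}},"gripper":{"type":"number"},"squeeze":{"type":"number"}},"required":["steps"]}

```bash
mkdir -p pics; cat > h.py <<'E'
import numpy as np, cv2
from workcell import bot
from scipy.spatial.transform import Rotation as R
def rot(c):
    a=np.array(c["attitude"],float)
    return a if a.shape==(3,3) else R.from_euler('xyz',a,degrees=True).as_matrix()
def px2w(c,u,v,z):
    f=c["img"].shape[0]/2/np.tan(np.radians(c["vfov"]/2))
    d=rot(c)@np.array([(u-c["cx"])/f,(v-c["cy"])/f,1]); p=np.array(c["xyz"],float)
    return p+d*(z-p[2])/d[2]
def w2px(c,P):
    f=c["img"].shape[0]/2/np.tan(np.radians(c["vfov"]/2))
    d=rot(c).T@(np.array(P)-np.array(c["xyz"])); return f*d[0]/d[2]+c["cx"],f*d[1]/d[2]+c["cy"]
E
python3 - <<'E'
from h import *
import pickle
for n in("top","scene"):
    c=bot.camera(n); pickle.dump(c,open(n+".pkl","wb"))
    cv2.imwrite(f"pics/{n}0.png",cv2.resize(c["img"],(800,600),interpolation=cv2.INTER_CUBIC))
    print({k:v for k,v in c.items() if k!="img"})
print(bot.get_obs())
E
```

```text
{'vfov': 48.14721988543003, 'cx': 261.0050301970046, 'cy': 196.49782191780602, 'xyz': array([0.35096104, 0.01201212, 1.43248695]), 'attitude': array([-173.56629907,   -0.99460559,  -89.24685391])}
{'vfov': 49.602227434796745, 'cx': 261.928425339525, 'cy': 187.00013112001494, 'xyz': array([0.91824784, 0.81597961, 1.04076726]), 'attitude': array([-135.44946941,    0.80818493,  149.61620005])}
{'time': 0.1, 'q': array([-7.41995023e+01,  5.00764004e+00,  1.00382103e+01,  9.50989336e+01,
       -1.83740193e-03,  9.00011950e+01]), 'qd': array([-0.01948941, -0.11201876,  0.16874966,  0.13490398,  0.0105952 ,
        0.02978564]), 'joint_efforts': array([-1.37121846e-03, -5.21564233e+01,  4.65652764e+01,  1.60610379e-02,
       -7.01715226e-05,  4.25954866e-06]), 'ee_pos': array([ 0.14969379, -0.52902268,  0.2306499 ]), 'tcp_rot': array([-1.79931637e+02,  1.83882644e-03,  1.57993049e+01]), 'wrist_force': array([ 0.25193235, -0.22842748, -0.80204942]), 'torque': array([-0.05570279, -0.04233954, -0.03494553]), 'grasp_force': 0.0, 'opening': 0.0853309336712204}
```

View pics/top0.png

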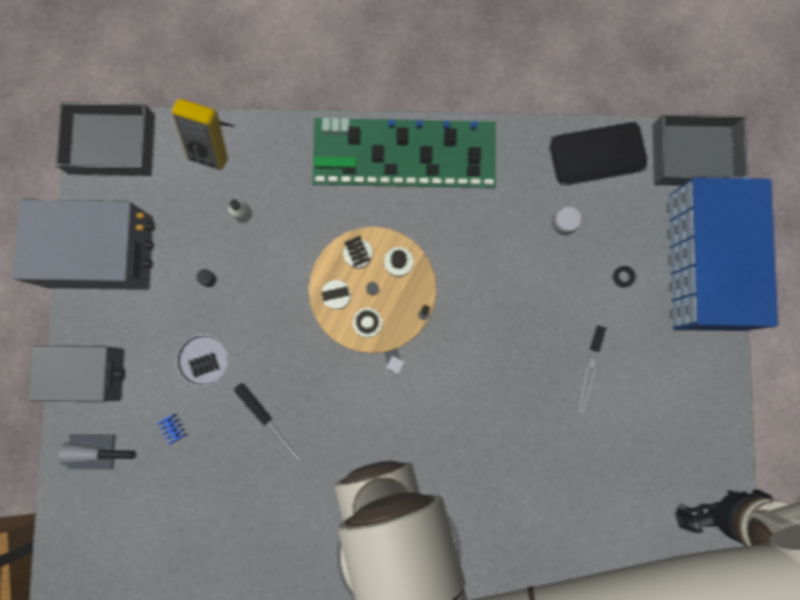

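View pics/scene0.png

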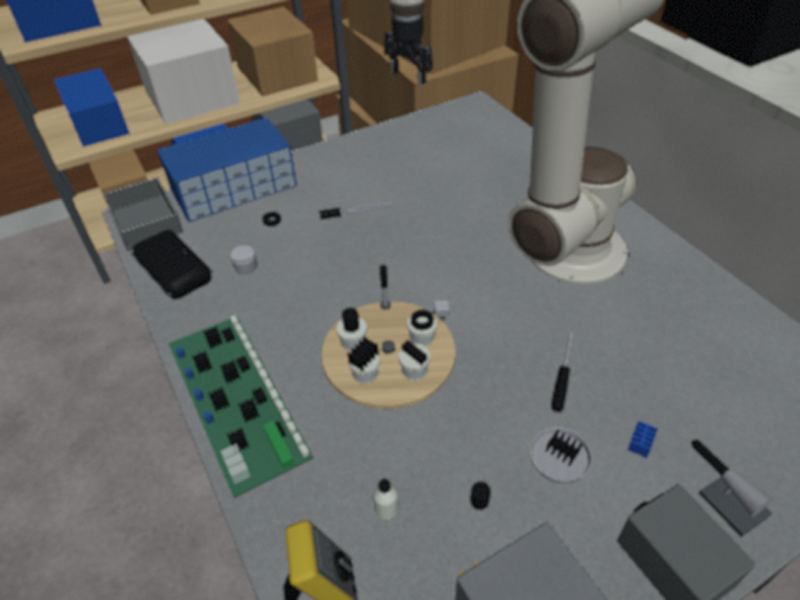

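The top view shows the heatsink (a black comb) in the dish at (204,363). The blue comb at (172,429) is the look-alike. The carousel centre is near (372,289), the handle near (425,312), the pointer at (395,365) and the heatsink jar at (357,252). Other dark upright things are the flux cap (237,206), the loose capacitor (206,277) and the screwdriver grip (253,403). None of them is on the disc, so the handle is the upright on the disc's rim.

```bash
python3 - <<'E'
from h import *
import pickle
t=pickle.load(open("top.pkl","rb")); s=pickle.load(open("scene.pkl","rb"))
a=t["img"][140:260,105:290]; cv2.imwrite("pics/crop.png",cv2.resize(a,None,fx=4,fy=4,interpolation=cv2.INTER_CUBIC))
k=.64
g=lambda u,v,z,c=t:px2w(c,u*k,v*k,z)
hsv=cv2.cvtColor(t["img"],cv2.COLOR_BGR2HSV); m=cv2.inRange(hsv,(8,60,90),(28,255,255)); m[:135]=0;m[240:]=0;m[:,:180]=0;m[:,300:]=0
p=cv2.findNonZero(m); e=cv2.minEnclosingCircle(cv2.convexHull(p)); print("disc px",np.array(e[0])/k,e[1]/k)
ax=px2w(t,*e[0],.03); print("axis",ax, "r",e[1]/k)
f=lambda n,p:print(n,p.round(4),"r",np.hypot(*(p-ax)[:2]).round(4),"ang",np.degrees(np.arctan2(*(p-ax)[1::-1])).round(1))
f("pointer",g(395,365,.026))
f("handle top",g(427,306,.145));f("handle mid",g(425,312,.117));f("handle scene top",g(383,266,.145,s));f("scene mid",g(384,277,.117,s))
for n,u,v,h in(("hs",357,252,.1),("cap",399,262,.095),("relay",335,294,.085),("coil",367,321,.085)): f(n,g(u,v,h))
print(px2w(t,*e[0],.03)-px2w(t,e[0][0]+e[1],e[0][1],.03))
E
```

```text
disc px [371.79398537 288.57150078] 64.03583884239197
axis [0.54742004 0.06616018 0.03      ] r 64.03583884239197
pointer [0.3877 0.0148 0.026 ] r 0.1677 ang -162.2
handle top [ 0.499  -0.0454  0.145 ] r 0.1217 ang -113.5
handle mid [ 0.4903 -0.0429  0.117 ] r 0.1231 ang -117.7
handle scene top [ 0.4909 -0.0426  0.145 ] r 0.1226 ang -117.4
scene mid [ 0.4917 -0.0395  0.117 ] r 0.1195 ang -117.8
hs [0.6115 0.0946 0.1   ] r 0.0701 ang 24.0
cap [0.5933 0.0098 0.095 ] r 0.0727 ang -50.8
relay [0.5275 0.1381 0.085 ] r 0.0746 ang 105.5
coil [0.4737 0.0724 0.085 ] r 0.074 ang 175.2
[-0.00210455  0.13500953  0.        ]
```

View pics/crop.png

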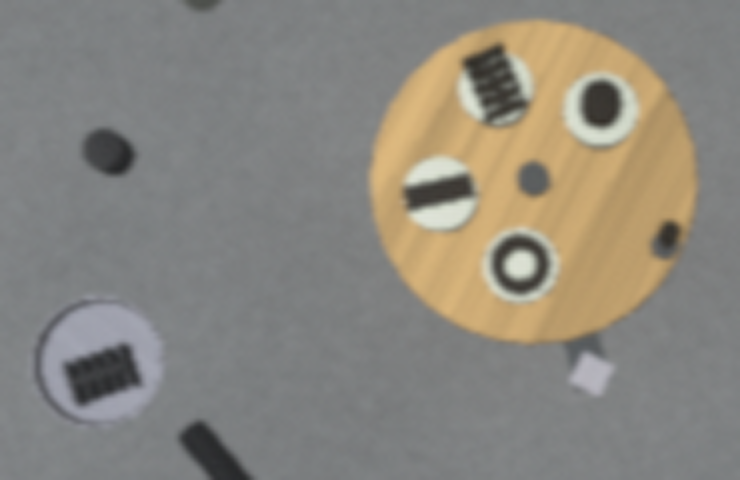

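The dish holds the heatsink, so jar_heatsink must come to the pointer. That means turning about +174° anticlockwise, from a handle angle of about −116.5° to about +58°. First I square the wrist to the world axes and travel above the handle at (0.492, −0.041).

Emit:
play_rows --steps '[[[0,0,0,0.092],[0,0,0,0.092],[0,0,0,0.0917],[0.01,-0.014,0,0],[0.018,-0.026,0,0]]]' --gripper 0.0854 --squeeze 40

```text
time: 0.52
ee_pos: [0.177, -0.49, 0.23]
tcp_rot: [-179.9, 0.1, -0.2]
wrist_force: [0.3, -0.4, 0.3]
opening: 0.0854
grasp_force: 0.0
```

Emit:
play_rows --steps '[[[0.02,-0.0285,0,0],[0.02,-0.0285,0,0],[0.02,-0.0285,0,0],[0.02,-0.0285,0,0],[0.02,-0.0285,0,0]]]'

```text
time: 0.93
ee_pos: [0.2782, -0.3452, 0.231]
tcp_rot: [-180.0, 0.0, -0.0]
wrist_force: [1.7, -0.7, -0.1]
opening: 0.0852
grasp_force: 0.0
```

Emit:
play_rows --steps '[[[0.02,-0.0285,0,0],[0.02,-0.0285,0,0],[0.02,-0.0285,0,0],[0.02,-0.0285,0,0],[0.02,-0.0285,0,0]]]'

```text
time: 1.35
ee_pos: [0.3783, -0.2026, 0.2312]
tcp_rot: [180.0, 0.0, -0.0]
wrist_force: [-0.0, -1.1, 0.5]
opening: 0.0853
grasp_force: 0.0
```

Emit:
play_rows --steps '[[[0.02,-0.0285,0,0],[0.02,-0.0285,0,0],[0.02,-0.0285,0,0],[0.018,-0.025,0,0],[0.01,-0.015,0,0]]]'

```text
time: 1.77
ee_pos: [0.4669, -0.0762, 0.2307]
tcp_rot: [-180.0, 0.0, 0.1]
wrist_force: [0.1, 0.2, 0.7]
opening: 0.0851
grasp_force: 0.0
```

```bash
python3 - <<'E'
from h import *
import pickle
c=bot.camera("wrist"); pickle.dump(c,open("w.pkl","wb")); cv2.imwrite("pics/w1.png",c["img"])
print({k:v for k,v in c.items() if k!="img"}); print(bot.get_obs()["ee_pos"], w2px(c,[.492,-.041,.145]),w2px(c,[.492,-.041,.03]))
E
```

```text
{'vfov': 59.67265321455598, 'cx': 255.70385132605858, 'cy': 191.34837016034703, 'xyz': array([ 0.53216429, -0.07769016,  0.37273975]), 'attitude': array([ 1.64807174e+02,  9.78801116e-02, -8.98388894e+01])}
[ 0.46772611 -0.07502413  0.2304264 ] (np.float64(202.78256184040765), np.float64(160.77183266858813)) (np.float64(220.18266571900483), np.float64(141.15534564999987))
```

View pics/w1.png

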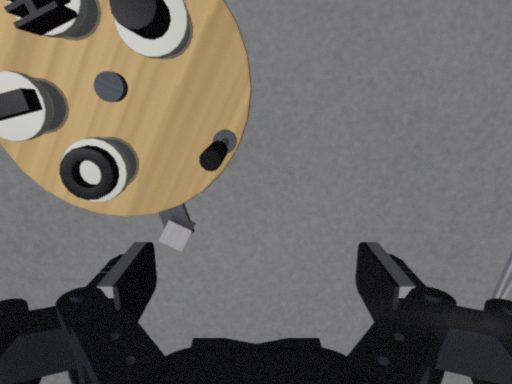

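```bash
python3 - <<'E'
from h import *
import pickle
c=pickle.load(open("w.pkl","rb"))
print(px2w(c,208,160,.145),px2w(c,225,140,.035),px2w(c,111,87,.045),px2w(c,177,235,.026),px2w(c,90,172,.089),px2w(c,155,15,.075))
E
```

```text
[ 0.49254789 -0.0446094   0.145     ] [ 0.4937553 -0.0464006  0.035    ] [0.54392306 0.05834328 0.045     ] [0.38736331 0.01010758 0.026     ] [0.47199287 0.06603748 0.089     ] [0.59844764 0.00423922 0.075     ]
```

The handle shows at (208,160) in the wrist view, i.e. (0.4925, −0.0445), which agrees with the top view. I centre over it, go down and grip.

Emit:
play_rows --steps '[[[0.009,-0.011,0,0],[0.009,-0.011,0,0],[0.007,-0.0085,0,0],[0,0,0.01,0],[0,0,0.02,0]]]'

```text
time: 2.23
ee_pos: [0.4918, -0.048, 0.2022]
tcp_rot: [180.0, -0.2, 0.1]
wrist_force: [0.4, 0.1, 0.5]
opening: 0.0853
grasp_force: 0.0
```

Emit:
play_rows --steps '[[[0,0,0.025,0],[0,0,0.025,0],[0,0,0.025,0],[0,0,0.018,0],[0,0,0.0075,0]]]'

```text
time: 2.65
ee_pos: [0.4889, -0.0484, 0.0973]
tcp_rot: [-180.0, 0.2, -0.0]
wrist_force: [-0.1, 0.1, -0.5]
opening: 0.0855
grasp_force: 0.0
```

Emit:
play_rows --steps '[[[0,0,0,0],[0,0,0,0],[0,0,0,0],[0,0,0,0],[0,0,0,0]]]' --gripper 0.03 --squeeze 30

```text
time: 3.07
ee_pos: [0.4913, -0.0483, 0.1019]
tcp_rot: [180.0, -0.1, 0.0]
wrist_force: [0.2, -0.2, -0.1]
opening: 0.0302
grasp_force: 0.0
```

Emit:
play_rows --steps '[[[0,0,0,0],[0,0,0,0],[0,0,0,0],[0,0,0,0],[0,0,0,0]]]' --gripper 0.0 --squeeze 30

```text
time: 3.48
ee_pos: [0.4917, -0.0475, 0.1019]
tcp_rot: [-179.9, -0.1, 0.0]
wrist_force: [1.8, 4.3, 2.5]
opening: 0.0153
grasp_force: 30.4
```

Gripped: opening 15.3 mm with 30 N on the pads. I work out the arc in tool shifts (tool x = world x, tool y = −world y).

```bash
cat > arc.py <<'E'
import numpy as np,sys
a0,a1,r=map(float,sys.argv[1:4]); n=int(sys.argv[4])
s=np.ones(n); 
if 'u' in sys.argv: s[:4]=[.2,.4,.6,.8]
if 'd' in sys.argv: s[-4:]=[.8,.6,.4,.2]
t=np.radians(a0+(a1-a0)*np.r_[0,np.cumsum(s)/s.sum()])
P=np.c_[r*np.cos(t),-r*np.sin(t)].round(4); D=np.diff(P,axis=0).round(4)
for i in range(0,n,5): print([[float(x),float(y),0,0] for x,y in D[i:i+5]], np.degrees(t[min(i+5,n)]).round(1))
E
python3 arc.py -116.6 57 0.12 70 u d
```

```text
[[0.001, 0.0005, 0, 0], [0.0019, 0.0009, 0, 0], [0.0031, 0.0014, 0, 0], [0.004, 0.0017, 0, 0], [0.0052, 0.0019, 0, 0]] -108.7
[[0.0053, 0.0016, 0, 0], [0.0053, 0.0014, 0, 0], [0.0054, 0.0012, 0, 0], [0.0054, 0.0009, 0, 0], [0.0055, 0.0006, 0, 0]] -95.6
[[0.0055, 0.0004, 0, 0], [0.0055, 0.0002, 0, 0], [0.0055, -0.0001, 0, 0], [0.0055, -0.0004, 0, 0], [0.0055, -0.0006, 0, 0]] -82.4
[[0.0054, -0.0008, 0, 0], [0.0054, -0.0011, 0, 0], [0.0053, -0.0014, 0, 0], [0.0053, -0.0015, 0, 0], [0.0052, -0.0019, 0, 0]] -69.3
[[0.0051, -0.002, 0, 0], [0.005, -0.0024, 0, 0], [0.0049, -0.0025, 0, 0], [0.0048, -0.0027, 0, 0], [0.0046, -0.003, 0, 0]] -56.1
[[0.0045, -0.0032, 0, 0], [0.0044, -0.0034, 0, 0], [0.0042, -0.0035, 0, 0], [0.004, -0.0038, 0, 0], [0.0038, -0.0039, 0, 0]] -43.0
[[0.0037, -0.0042, 0, 0], [0.0035, -0.0042, 0, 0], [0.0032, -0.0045, 0, 0], [0.0031, -0.0045, 0, 0], [0.0028, -0.0048, 0, 0]] -29.8
[[0.0027, -0.0048, 0, 0], [0.0024, -0.005, 0, 0], [0.0021, -0.005, 0, 0], [0.002, -0.0052, 0, 0], [0.0017, -0.0052, 0, 0]] -16.6
[[0.0014, -0.0053, 0, 0], [0.0012, -0.0054, 0, 0], [0.001, -0.0054, 0, 0], [0.0007, -0.0055, 0, 0], [0.0005, -0.0055, 0, 0]] -3.5
[[0.0002, -0.0055, 0, 0], [-0.0001, -0.0055, 0, 0], [-0.0003, -0.0055, 0, 0], [-0.0005, -0.0055, 0, 0], [-0.0008, -0.0054, 0, 0]] 9.7
[[-0.001, -0.0054, 0, 0], [-0.0013, -0.0054, 0, 0], [-0.0016, -0.0053, 0, 0], [-0.0018, -0.0052, 0, 0], [-0.002, -0.0051, 0, 0]] 22.8
[[-0.0022, -0.005, 0, 0], [-0.0025, -0.005, 0, 0], [-0.0027, -0.0048, 0, 0], [-0.0029, -0.0046, 0, 0], [-0.0032, -0.0046, 0, 0]] 36.0
[[-0.0033, -0.0043, 0, 0], [-0.0035, -0.0043, 0, 0], [-0.0038, -0.004, 0, 0], [-0.0039, -0.0039, 0, 0], [-0.004, -0.0037, 0, 0]] 49.1
[[-0.0043, -0.0035, 0, 0], [-0.0035, -0.0027, 0, 0], [-0.0027, -0.0019, 0, 0], [-0.0018, -0.0012, 0, 0], [-0.0009, -0.0006, 0, 0]] 57.0
```

Emit:
play_rows --steps '[[[0.001,0.0005,0,0],[0.0019,0.0009,0,0],[0.0031,0.0014,0,0],[0.004,0.0017,0,0],[0.0052,0.0019,0,0]]]'

```text
time: 3.9
ee_pos: [0.5071, -0.0527, 0.1019]
tcp_rot: [-179.8, -0.2, 0.1]
wrist_force: [3.8, 14.4, 3.0]
opening: 0.0151
grasp_force: 30.8
```

Emit:
play_rows --steps '[[[0.0053,0.0016,0,0],[0.0053,0.0014,0,0],[0.0054,0.0012,0,0],[0.0054,0.0009,0,0],[0.0055,0.0006,0,0]]]'

```text
time: 4.32
ee_pos: [0.5339, -0.0566, 0.1019]
tcp_rot: [-179.6, -0.1, 0.2]
wrist_force: [0.1, 24.1, 5.2]
opening: 0.0153
grasp_force: 31.5
```

A 24 N pull towards the axis builds up, so the true circle lies about 4–5 mm further in (+y), as the top camera said. I fold that correction into the next rows.

Emit:
play_rows --steps '[[[0.0055,-0.0006,0,0],[0.0055,-0.0008,0,0],[0.0055,-0.0011,0,0],[0.0055,-0.0014,0,0],[0.0055,-0.0016,0,0]]]'

```text
time: 4.73
ee_pos: [0.561, -0.0541, 0.1019]
tcp_rot: [-180.0, -0.1, 0.0]
wrist_force: [-0.7, 1.2, 5.2]
opening: 0.015
grasp_force: 30.9
```

Emit:
play_rows --steps '[[[0.0054,-0.0008,0,0],[0.0054,-0.0011,0,0],[0.0053,-0.0014,0,0],[0.0053,-0.0015,0,0],[0.0052,-0.0019,0,0]]]'

```text
time: 5.15
ee_pos: [0.5869, -0.0459, 0.1018]
tcp_rot: [-179.8, 0.0, 0.1]
wrist_force: [-6.1, 13.6, 10.2]
opening: 0.015
grasp_force: 31.5
```

Emit:
play_rows --steps '[[[0.0051,-0.002,0,0],[0.005,-0.0024,0,0],[0.0049,-0.0025,0,0],[0.0048,-0.0027,0,0],[0.0046,-0.003,0,0]]]'

```text
time: 5.57
ee_pos: [0.61, -0.0321, 0.1018]
tcp_rot: [-179.7, 0.1, 0.2]
wrist_force: [-14.3, 18.2, 13.3]
opening: 0.015
grasp_force: 31.9
```

Emit:
play_rows --steps '[[[0.0045,-0.0032,0,0],[0.0044,-0.0034,0,0],[0.0042,-0.0035,0,0],[0.004,-0.0038,0,0],[0.0038,-0.0039,0,0]]]'

```text
time: 5.98
ee_pos: [0.6293, -0.0138, 0.1018]
tcp_rot: [-179.6, 0.3, 0.2]
wrist_force: [-23.7, 18.9, 15.3]
opening: 0.0152
grasp_force: 32.3
```

Inward force is building again. I shift inward about 4–5 mm over the next rows.

Emit:
play_rows --steps '[[[0.0026,-0.0049,-0.0003,0],[0.0024,-0.0049,-0.0003,0],[0.0021,-0.0052,-0.0003,0],[0.002,-0.0052,-0.0003,0],[0.0017,-0.0054,-0.0003,0]]]'

```text
time: 6.4
ee_pos: [0.6421, 0.0053, 0.102]
tcp_rot: [-179.8, 0.1, 0.4]
wrist_force: [-6.0, 1.7, -0.3]
opening: 0.0148
grasp_force: 30.4
```

```bash
python3 arc.py -29 50 0.12 30 d
```

```text
[[0.0027, -0.0053, 0, 0], [0.0025, -0.0053, 0, 0], [0.0022, -0.0055, 0, 0], [0.0019, -0.0056, 0, 0], [0.0017, -0.0057, 0, 0]] -14.9
[[0.0013, -0.0057, 0, 0], [0.0011, -0.0058, 0, 0], [0.0008, -0.0059, 0, 0], [0.0006, -0.0059, 0, 0], [0.0002, -0.0059, 0, 0]] -0.8
[[-0.0001, -0.0059, 0, 0], [-0.0003, -0.0059, 0, 0], [-0.0007, -0.0058, 0, 0], [-0.0009, -0.0059, 0, 0], [-0.0012, -0.0057, 0, 0]] 13.3
[[-0.0015, -0.0058, 0, 0], [-0.0018, -0.0056, 0, 0], [-0.0021, -0.0055, 0, 0], [-0.0023, -0.0055, 0, 0], [-0.0026, -0.0053, 0, 0]] 27.4
[[-0.0028, -0.0052, 0, 0], [-0.0031, -0.005, 0, 0], [-0.0034, -0.0049, 0, 0], [-0.0036, -0.0047, 0, 0], [-0.0038, -0.0045, 0, 0]] 41.5
[[-0.004, -0.0043, 0, 0], [-0.0034, -0.0033, 0, 0], [-0.0026, -0.0024, 0, 0], [-0.0018, -0.0016, 0, 0], [-0.0009, -0.0007, 0, 0]] 50.0
```

Emit:
play_rows --steps '[[[0.0027,-0.0053,0,0],[0.0025,-0.0053,0,0],[0.0022,-0.0055,0,0],[0.0019,-0.0056,0,0],[0.0017,-0.0057,0,0]]]'

```text
time: 6.82
ee_pos: [0.65, 0.0221, 0.1019]
tcp_rot: [-179.2, 0.5, 1.7]
wrist_force: [-23.1, 8.6, 7.5]
opening: 0.0154
grasp_force: 31.6
```

Emit:
play_rows --steps '[[[0.0013,-0.0057,0,0],[0.0011,-0.0058,0,0],[0.0008,-0.0059,0,0],[0.0006,-0.0059,0,0],[0.0002,-0.0059,0,0]]]'

```text
time: 7.23
ee_pos: [0.6546, 0.0383, 0.102]
tcp_rot: [-178.8, 0.4, 2.9]
wrist_force: [-10.3, 2.6, 0.5]
opening: 0.0148
grasp_force: 31.3
```

```bash
python3 - <<'E'
from h import *
o=bot.get_obs()
for k in("q","qd","joint_efforts","ee_pos","tcp_rot","wrist_force","torque"): print(k,np.round(o[k],2) if k!="ee_pos" else o[k])
c=bot.camera("top"); a=c["img"][120:270,150:350]; cv2.imwrite("pics/t2.png",cv2.resize(a,None,fx=4,fy=4,interpolation=cv2.INTER_CUBIC))
E
```

```text
q [  2.84  19.31  12.55  83.59   1.18 179.94]
qd [ 2.84  0.54  0.64 -0.69  0.77  0.1 ]
joint_efforts [-2.110e+00 -6.825e+01  5.138e+01 -4.080e+00 -9.000e-02  2.000e-02]
ee_pos [0.65457351 0.03834446 0.10200095]
tcp_rot [-178.82    0.36    2.9 ]
wrist_force [-10.3    2.64   0.52]
torque [-0.16  1.93  0.04]
```

View pics/t2.png

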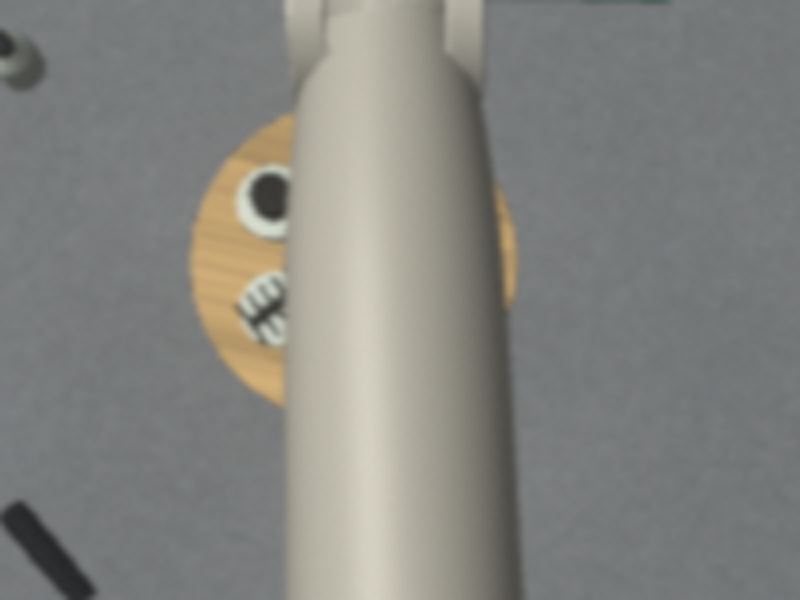

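The last joint has reached its +180° limit (q6 = 179.94), so the wrist must turn back. The sleeve spins on its pin, so I can turn the tool in place.

Emit:
play_rows --steps '[[[0,0,0,-0.05],[0,0,0,-0.11],[0,0,0,-0.12],[0,0,0,-0.12],[0,0,0,-0.1]]]'

```text
time: 7.7
ee_pos: [0.6565, 0.0376, 0.102]
tcp_rot: [-179.0, -0.4, 31.8]
wrist_force: [1.1, -0.2, -4.4]
opening: 0.0151
grasp_force: 30.8
```

```bash
python3 - <<'E'
from h import *
o=bot.get_obs()
for k in("q","ee_pos","tcp_rot","wrist_force","torque"): print(k,np.round(o[k],4))
c=bot.camera("top"); s=bot.camera("scene")
a=s["img"][150:290,180:320]; b=c["img"][130:240,180:290]
cv2.imwrite("pics/t3.png",np.hstack([cv2.resize(a,(400,400),interpolation=cv2.INTER_CUBIC),cv2.resize(b,(400,400),interpolation=cv2.INTER_CUBIC)]))
E
```

```text
q [  2.7944  19.3404  12.586   83.3868   1.1117 150.9412]
ee_pos [0.6565 0.0376 0.102 ]
tcp_rot [-178.9596   -0.4165   31.848 ]
wrist_force [ 1.0754 -0.2097 -4.3891]
torque [-0.5544  0.0109  0.0075]
```

View pics/t3.png

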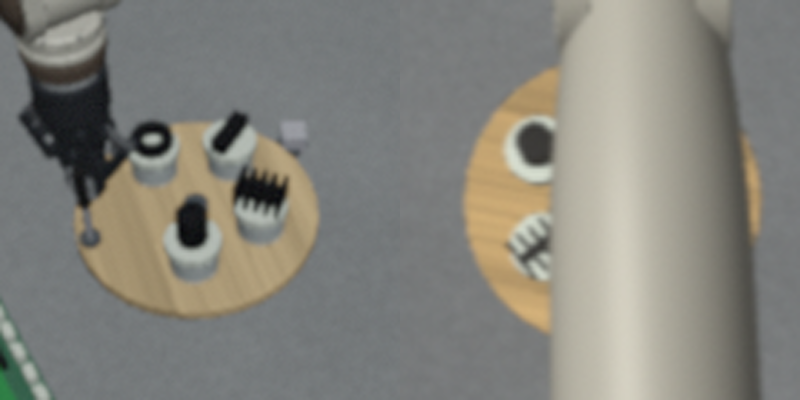

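The grip held and the load is near zero. In the scene crop the pin foot is at (90,238), the heatsink lid at about (261,207), the coil lid at (153,150), the relay lid at (229,146) and the pointer at (294,133). I measure the present angle from these.

```bash
python3 - <<'E'
from h import *
import pickle
s=pickle.load(open("scene.pkl","rb"))
g=lambda u,v,z:px2w(s,180+u*.35,150+v*.35,z)
for ax in((.5472,.0655),(.538,.064)):
  for n,u,v,z,o in(("pin",90,238,.035,0),("hs lid",261,207,.075,140),("coil lid",153,152,.075,290),("relay lid",229,147,.075,220),("cap lid",193,240,.075,70),("pointer",294,131,.026,0),("discL",77,222,.03,0),("discR",319,212,.03,0),("discB",197,317,.03,0),("discT",199,122,.03,0)):
    p=g(u,v,z)[:2]-ax; a=np.degrees(np.arctan2(p[1],p[0])); print(n,g(u,v,z).round(4),"r",np.hypot(*p).round(4),"a",a.round(1),"handle",((a-o+180)%360-180).round(1))
E
```

```text
pin [0.6629 0.0464 0.035 ] r 0.1172 a -9.4 handle -9.4
hs lid [0.5005 0.1326 0.075 ] r 0.0817 a 124.8 handle -15.2
coil lid [0.5616 0.0043 0.075 ] r 0.0629 a -76.7 handle -6.7
relay lid [0.4862 0.0411 0.075 ] r 0.0657 a -158.2 handle -18.2
cap lid [0.5832 0.1341 0.075 ] r 0.0774 a 62.3 handle -7.7
pointer [0.3862 0.0192 0.026 ] r 0.1676 a -164.0 handle -164.0
discL [0.6642 0.0152 0.03  ] r 0.1274 a -23.2 handle -23.2
discR [0.4303 0.1396 0.03  ] r 0.1385 a 147.6 handle 147.6
discB [0.612 0.191 0.03 ] r 0.1412 a 62.7 handle 62.7
discT [ 0.4763 -0.0479  0.03  ] r 0.1337 a -122.0 handle -122.0
pin [0.6629 0.0464 0.035 ] r 0.1261 a -8.0 handle -8.0
hs lid [0.5005 0.1326 0.075 ] r 0.0782 a 118.7 handle -21.3
coil lid [0.5616 0.0043 0.075 ] r 0.0642 a -68.4 handle 1.6
relay lid [0.4862 0.0411 0.075 ] r 0.0566 a -156.2 handle -16.2
cap lid [0.5832 0.1341 0.075 ] r 0.0834 a 57.2 handle -12.8
pointer [0.3862 0.0192 0.026 ] r 0.1583 a -163.6 handle -163.6
discL [0.6642 0.0152 0.03  ] r 0.1353 a -21.1 handle -21.1
discR [0.4303 0.1396 0.03  ] r 0.1316 a 144.9 handle 144.9
discB [0.612 0.191 0.03 ] r 0.147 a 59.7 handle 59.7
discT [ 0.4763 -0.0479  0.03  ] r 0.1278 a -118.9 handle -118.9
```

```bash
sed -i 's/^P=.*/psi=np.radians(float(sys.argv[5])); c,s_=np.cos(psi),np.sin(psi); W=r*np.c_[np.cos(t),np.sin(t)]; P=(W@np.array([[c,s_],[s_,-c]])).round(4); D=np.diff(P,axis=0).round(4)/' arc.py; sed -i 's/D=.*D=/D=/' arc.py; sed -i '/^psi/!b' arc.py
cat > arc.py <<'E'
import numpy as np,sys
a0,a1,r,n,psi=map(float,sys.argv[1:6]); n=int(n); psi=np.radians(psi)
s=np.ones(n); s[:4]=[.2,.4,.6,.8]; s[-4:]=[.8,.6,.4,.2]
t=np.radians(a0+(a1-a0)*np.r_[0,np.cumsum(s)/s.sum()])-psi
D=np.diff(np.c_[r*np.cos(t),-r*np.sin(t)].round(4),axis=0).round(4)
for i in range(0,n,5): print([[float(x),float(y),0,0] for x,y in D[i:i+5]], np.degrees(t[min(i+5,n)]+psi).round(1))
E
python3 arc.py -12.3 50 0.12 30 31.8
```

```text
[[0.0007, -0.0007, 0, 0], [0.0013, -0.0015, 0, 0], [0.0021, -0.0022, 0, 0], [0.0026, -0.0031, 0, 0], [0.003, -0.0039, 0, 0]] -5.1
[[0.003, -0.0041, 0, 0], [0.0027, -0.0042, 0, 0], [0.0026, -0.0043, 0, 0], [0.0024, -0.0044, 0, 0], [0.0022, -0.0045, 0, 0]] 6.9
[[0.002, -0.0046, 0, 0], [0.0019, -0.0047, 0, 0], [0.0016, -0.0047, 0, 0], [0.0014, -0.0048, 0, 0], [0.0012, -0.0049, 0, 0]] 18.8
[[0.0011, -0.0049, 0, 0], [0.0008, -0.005, 0, 0], [0.0006, -0.005, 0, 0], [0.0004, -0.005, 0, 0], [0.0002, -0.005, 0, 0]] 30.8
[[0.0, -0.005, 0, 0], [-0.0003, -0.005, 0, 0], [-0.0004, -0.005, 0, 0], [-0.0007, -0.005, 0, 0], [-0.0008, -0.0049, 0, 0]] 42.8
[[-0.0011, -0.0049, 0, 0], [-0.001, -0.0039, 0, 0], [-0.0008, -0.0029, 0, 0], [-0.0006, -0.0019, 0, 0], [-0.0003, -0.001, 0, 0]] 50.0
```

Emit:
play_rows --steps '[[[0.0007,-0.0007,0,0],[0.0013,-0.0015,0,0],[0.0021,-0.0022,0,0],[0.0026,-0.0031,0,0],[0.003,-0.0039,0,0]]]'

```text
time: 8.22
ee_pos: [0.6583, 0.0527, 0.102]
tcp_rot: [-178.9, -0.4, 31.4]
wrist_force: [-7.2, -0.3, -7.1]
opening: 0.0149
grasp_force: 30.7
```

Emit:
play_rows --steps '[[[0.003,-0.0041,0,0],[0.0027,-0.0042,0,0],[0.0026,-0.0043,0,0],[0.0024,-0.0044,0,0],[0.0022,-0.0045,0,0]]]'

```text
time: 8.63
ee_pos: [0.6571, 0.0776, 0.1021]
tcp_rot: [-178.9, -0.2, 31.4]
wrist_force: [-12.7, -2.2, -8.4]
opening: 0.0152
grasp_force: 30.6
```

Emit:
play_rows --steps '[[[0.0015,-0.0047,0,0],[0.0014,-0.0048,0,0],[0.0011,-0.0048,0,0],[0.0009,-0.0049,0,0],[0.0007,-0.005,0,0]]]'

```text
time: 9.05
ee_pos: [0.6508, 0.1014, 0.1022]
tcp_rot: [-178.9, -0.4, 31.4]
wrist_force: [1.2, -0.0, -21.1]
opening: 0.015
grasp_force: 29.7
```

Emit:
play_rows --steps '[[[0.0009,-0.005,0,0],[0.0006,-0.005,0,0],[0.0004,-0.005,0,0],[0.0002,-0.005,0,0],[0.0,-0.005,0,0]]]'

```text
time: 9.47
ee_pos: [0.6395, 0.1241, 0.1023]
tcp_rot: [-178.9, -0.4, 31.5]
wrist_force: [2.3, 1.2, -28.2]
opening: 0.0152
grasp_force: 29.7
```

The tool tilts about 1°, so it creeps upward (z force −28 N). I lower it slightly while finishing this stretch.

Emit:
play_rows --steps '[[[0.0,-0.005,0.0006,0],[-0.0003,-0.005,0.0006,0],[-0.0004,-0.005,0.0006,0],[-0.0007,-0.005,0.0006,0],[-0.0008,-0.0049,0.0006,0]]]'

```text
time: 9.88
ee_pos: [0.6243, 0.1434, 0.1021]
tcp_rot: [-179.0, -0.5, 31.5]
wrist_force: [-6.1, -6.8, -15.1]
opening: 0.0152
grasp_force: 30.7
```

Emit:
play_rows --steps '[[[-0.0011,-0.0049,0.0003,0],[-0.001,-0.0039,0.0002,0],[-0.0008,-0.0029,0.0001,0],[-0.0006,-0.0019,0,0],[-0.0003,-0.001,0,0]]]'

```text
time: 10.3
ee_pos: [0.6133, 0.1534, 0.1021]
tcp_rot: [-179.0, -0.4, 31.4]
wrist_force: [-6.3, -9.2, -17.3]
opening: 0.0152
grasp_force: 30.5
```

Emit:
play_rows --steps '[[[0,0,0,0],[0,0,0,0],[0,0,0,0],[0,0,0,0],[0,0,0,0]]]'

```text
time: 10.72
ee_pos: [0.6135, 0.1532, 0.1021]
tcp_rot: [-179.0, -0.4, 31.4]
wrist_force: [-6.0, -7.9, -16.7]
opening: 0.0152
grasp_force: 30.5
```

```bash
python3 - <<'E'
from h import *
import pickle
o=bot.get_obs()
for k in("q","ee_pos","tcp_rot","wrist_force","torque"): print(k,np.round(o[k],4))
c=bot.camera("top"); s=bot.camera("scene"); pickle.dump((c,s),open("cs.pkl","wb"))
b=s["img"][150:270,190:310]; a=c["img"][130:250,180:300]
cv2.imwrite("pics/t4.png",np.hstack([cv2.resize(a,(400,400),interpolation=cv2.INTER_CUBIC),cv2.resize(b,(400,400),interpolation=cv2.INTER_CUBIC)]))
E
```

```text
q [ 13.5514  15.516    7.8501  82.2063   1.0515 162.1125]
ee_pos [0.6135 0.1532 0.1021]
tcp_rot [-179.0386   -0.4446   31.4364]
wrist_force [ -5.9675  -7.9206 -16.7179]
torque [-1.9854  1.1988  0.0536]
```

View pics/t4.png

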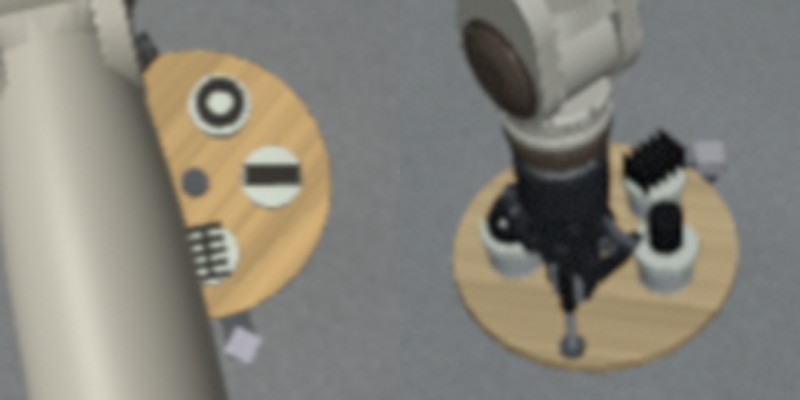

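Top crop: coil lid (219,105), relay lid (272,177), heatsink lid about (208,253), pointer (243,345). I fit the axis and angle to the three lids.

```bash
python3 - <<'E'
from h import *
import pickle
from scipy.optimize import least_squares
c,s=pickle.load(open("cs.pkl","rb"))
g=lambda u,v,z:px2w(c,180+u*.3-.35,130+v*.3-.35,z)[:2]
L=[(219,105,290),(272,177,220),(208.5,253,140)]; W=np.array([g(u,v,.075) for u,v,_ in L]); o=np.radians([x[2] for x in L])
f=lambda p:(W-(p[:2]+.075*np.c_[np.cos(p[2]+o),np.sin(p[2]+o)])).ravel()
r=least_squares(f,[.546,.065,.9]); p=g(243,345,.026); ax=r.x[:2]
print(ax,np.degrees(r.x[2]),(r.fun*1e3).round(1),"pointer",p,np.hypot(*(p-ax)))
a=np.degrees(np.arctan2(*(p-ax)[::-1])); print("ptr ang",a,"hs ang",np.degrees(r.x[2])+140-360,"turn left",a+360-140-np.degrees(r.x[2]))
E
```

```text
[0.54687068 0.06527685] 51.77995372443701 [-0.4  0.3 -0.7 -0.1  1.1 -0.3] pointer [0.38918661 0.01567757] 0.1653007947864694
ptr ang -162.5391122912 hs ang -168.220046275563 turn left 5.68093398436298
```

5.7° still to go. One slow stretch of about 12 mm along the rim follows, with the small inward and downward relief.

Emit:
play_rows --steps '[[[-0.0006,-0.001,0.0005,0],[-0.0014,-0.0026,0.0005,0],[-0.0018,-0.0033,0.0005,0],[-0.0014,-0.0026,0.0005,0],[-0.0007,-0.001,0.0005,0]]]'

```text
time: 11.23
ee_pos: [0.6043, 0.16, 0.102]
tcp_rot: [-179.1, -0.7, 31.5]
wrist_force: [-3.0, -5.4, -5.9]
opening: 0.0151
grasp_force: 31.5
```

Emit:
play_rows --steps '[[[0,0,0,0],[0,0,0,0],[0,0,0,0],[0,0,0,0],[0,0,0,0]]]'

```text
time: 11.65
ee_pos: [0.6045, 0.1599, 0.102]
tcp_rot: [-179.1, -0.7, 31.4]
wrist_force: [-3.4, -5.1, -7.7]
opening: 0.0149
grasp_force: 31.3
```

```bash
python3 - <<'E'
from h import *
import pickle
c=bot.camera("top"); pickle.dump(c,open("c5.pkl","wb"))
a=c["img"][130:250,180:300]
cv2.imwrite("pics/t5.png",cv2.resize(a,(600,600),interpolation=cv2.INTER_CUBIC))
E
```

```text
(no output)
```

View pics/t5.png

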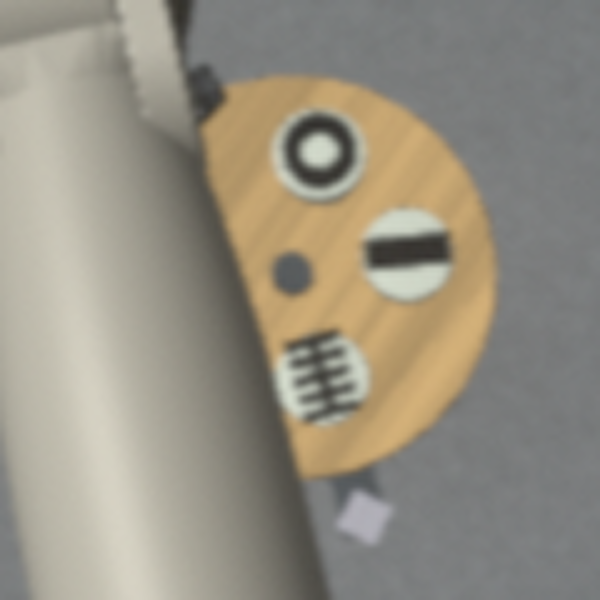

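Coil lid (319,153), relay lid (408,254), heatsink lid (323,378), pointer (364,517). Same fit again:

```bash
python3 - <<'E'
from h import *
import pickle
from scipy.optimize import least_squares
c=pickle.load(open("c5.pkl","rb"))
g=lambda u,v,z:px2w(c,180+u*.2-.4,130+v*.2-.4,z)[:2]
L=[(319,153,290),(408,254,220),(323,378,140)]; W=np.array([g(u,v,.075) for u,v,_ in L]); o=np.radians([x[2] for x in L])
f=lambda p:(W-(p[:2]+.075*np.c_[np.cos(p[2]+o),np.sin(p[2]+o)])).ravel()
r=least_squares(f,[.546,.065,.9]); p=g(364,517,.026); ax=r.x[:2]
print(ax,np.degrees(r.x[2]),(r.fun*1e3).round(1),"pointer",p,np.hypot(*(p-ax)))
a=np.degrees(np.arctan2(*(p-ax)[::-1])); print("ptr",a,"turn left",a+360-140-np.degrees(r.x[2]))
h=W[2]-ax; print("hs direct",np.degrees(np.arctan2(h[1],h[0])))
o=bot.get_obs(); print(o["qd"].round(2),o["ee_pos"],o["wrist_force"])
E
```

```text
[0.54740913 0.06520348] 56.904553322814074 [ 0.2  0.3 -0.3 -0.2  0.1 -0. ] pointer [0.38966755 0.01617417] 0.16518558591749313
ptr -162.7336830745942 turn left 0.36176360259171503
hs direct -163.04214589658991
[ 0.04 -0.09 -0.03 -0.03  0.01 -0.07] [0.60448353 0.15987612 0.10198262] [-3.04381353 -6.19406463 -7.82254438]
```

Within about 0.4° of the pointer, still gripped, at rest and at low force, so I hand it in.

```bash
python3 -c "
from workcell import bot
print(bot.job_done())"
```

```text
the job is handed in; nothing more can be done
None
```

The dish held the heatsink, so I turned the carousel about 173° anticlockwise until the heatsink jar stood within about 0.4° of the pointer by the top camera. I handed the job in at about 12 s with the handle still gripped, the carousel at rest and nothing else on the bench touched.

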